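Third hand: hold a spring-loaded valve cover down for its screws

TASK

Pick up the loose valve cover by its orange lug, enter its spigot in the bore of the blue valve housing with the two screw holes lined up over the two tapped holes, and lower it gently until you feel the spring inside. Then press it straight down on the spring with a steady 15 N (no less than 10, no more than 20) so that the mechanic can start the two long screws: keep it so for a second or two and finish still holding it down, the flange standing some millimetres off the housing. Leave the other parts on the bench where they are.

Things in the scene. Friction and masses are not known exactly. Their poses are not given: they have to be found in the camera images.
- cover: The loose valve cover, 0.24 to 0.36 kg, standing on its round steel spigot (36 mm diameter, 22 mm long). Above it an aluminium flange 10 mm thick (22 to 32 mm up), 100 mm long along x with rounded ends, 52 mm wide along y, two dark screw holes on x at +-36 mm. Origin: centre of the spigot's underside; z up. Half a turn about z makes no difference.
- lug (a point): Centre of the cover's bright orange lug: 36 mm along the cover's x, 24 mm along y, 34 mm tall (32 to 66 mm above the spigot's underside; this point 49 mm). Grip it across its 24 mm; the fingertips may push on the flange below it.
- cover_center (a point): Centre of the cover, half-way up: on its axis, 33 mm above the spigot's underside, 11 mm above the flange's underside; axes as the cover's.
- housing: The blue valve housing, bolted to the bench, 76 mm tall: foot 150 x 104 x 16 mm, block 116 mm along x and 76 mm along y, ports in its sides. In the top face the round bore and two dark tapped holes on x at +-36 mm, over which the cover's screw holes belong, either way round. Origin: centre of the foot's underside; z up. It carries the spring in the bore.
- bore_mouth (a point): Centre of the bore's mouth in the top face; axes as the housing's. Bore 39 mm in diameter, 50 mm deep, chamfered. A brass spring cup in it, its top 3 to 11 mm below the mouth (differs each time), meets the spigot's underside. It yields from 4 N, then 2 N more per mm (15 N at 5.5 mm, 20 N at 8 mm); the flange is then still 3 mm or more off the housing.
- bearing: Bystander: dark tapered roller bearing cone, 80 mm across, 25 mm tall, lying flat. Origin: centre of its underside.
- blue_disc: Bystander: round blue disc, 92 mm across, 12 mm thick with a steel hub 56 mm across, 22 mm tall in all. Origin: centre of its underside.
- piston_a: Bystander: steel piston 44 mm in diameter standing on a brass shoe 50 x 46 mm, 74 mm tall in all. Origin: centre of its underside.
- piston_b: Bystander: another such piston.
- piston_c: Bystander: another such piston.
- spacer: Bystander: dark steel spacer ring, 72 mm across, 12 mm tall. Origin: centre of its underside.
- wrench: Bystander: steel wrench 180 mm long, lying flat along its x. Origin: centre of its underside.

How it is judged:
By the outcome, as a careful person would: the job done as asked, in the order asked, and still so for the second after the job is handed in, while the arm keeps its last pose, push and grip.
It also fails if it takes over 48 s, if anything falls off the work surface, if the arm or the gripper's body presses on something with over 40 N, if the wrist force passes 120 N, or if a joint passes its speed limit or range.

ROBOT

A 6-joint arm with a two-finger parallel gripper is mounted at the origin on the work surface. World frame = base frame: x ahead of the robot, y to its left, z up, the work surface at z = 0. Lengths are in mm, angles in rad, forces in N, time in s.
With the tool pointing down it reaches from about 275 to 750 mm from the base axis. Payload 10.2 kg.
Tool frame: the origin (TCP) lies midway between the tips of the shut fingers; the grasp point (between the pads) lies 19 mm behind it; z points along the fingers, y is the direction in which the jaws open and shut (so a half turn about z gives the same grasp; the last joint's range is limited). The gripper opens to 85 mm and grips with 20 to 120 N. Pads are 22 mm wide; open, the fingers measure 114 mm over their backs; the gripper's body (76 mm by 85 mm) begins 54 mm behind the grasp point. The pads swing forward as they close: fully open they stand 13 mm farther back than shut.
Start: joints at [-1.467, 0.313, 1.498, -0, 1.331, -0.223], TCP at [168.52, -497.225, 231.294] pointing down, gripper open.
Joint ranges: [-2.94, 2.94], [-0.97, 2.17], [0.19, 2.56], [-1.23, 4.37], [0.02, 3.11], [-2.88, 2.88]. Speed limits (rad/s): [2.39, 2.39, 3.01, 3.14, 3.14, 3.14].

INTERFACE

Orientations are given as a unit quaternion [w, x, y, z].
In Python, from rig import sense, capture, finish_job, search_frame, trace gives the robot as it stands.
- The arm moves only by the tool arm_command, never from a script. Its argument "steps" is one flat list of numbers, 5 for each row, row after row: the shift along the world's x, y, z in units of 50 mm (1.0 is 50 mm), then the turn about the world's z in units of 5 degrees (1.0 is 5 degrees), then the opening in per cent of the stroke, from 0 (shut) to 100 (fully open). In form: [dx, dy, dz, twist, fingers, dx, dy, dz, twist, fingers, ...]. A call has 1 to 5 rows; each row shifts and turns the commanded pose from where the row before left it; what a row does not reach is not made up. A row lasts 1/8 s, in which the tool goes at most 62.5 mm and 10.7 degrees, less where a joint would pass 70% of its speed; a pose out of reach is approached as far as the arm can. A call is refused whole if a number of a shift passes 1 or a number of a turn 1, either way. A call with a gripper value outside its range is refused whole. The fingers move at their own pace and stop on an object; "grip_force" is the grip in N (left out, the last holds). Time passes only in rows, so rows that do not move let the fingers close. It gives the time, the measured TCP pose, the force and the opening at its end, in the units of the state.
- sense(): the state, without advancing time (a new reading comes with each control period).
- capture(name): name is "scene" or "top"; returns a dict with "frame" (420x560x3 uint8, blue, green, red), "fov_y" (degrees; the focal length in pixels is half the picture's height over the tangent of half this angle, whatever the lens; pixels are square), "cx", "cy" (the principal point, pixels), "extrinsics" (4x4, takes a point from world to camera coordinates). Camera axes: x right, y down, z forward; pixel columns grow to the right and rows downward; lengths in mm; the calibration is good to about 2 mm. A picture is of the moment at which its call begins. There is no depth.
- finish_job(): hands the job in, once; it reports no verdict.
Trained networks look in a picture, given as the dict that the camera call returned (one of the last four; its "shot" number tells which), for a name from the list of things; names that differ only in an ending like _2 or _b are one class to them, and where a whole thing is asked for, a point or a joint stands for the part that bears it (a point fixed in the world has none). Each returns a list of dicts, best first, with "score" (0 to 1); they miss things now and then, are a little off and sometimes report something else, mostly with a low value. They report only what shows in the picture. A call takes as long as a camera call.
- search_frame(picture, target): "point" ([x, y, z] in mm, in world coordinates, good to about 4 mm: the middle of the surface that is visible of it).
- trace(picture, target): "mask" (420x560 bool, what is visible of it).
The state is a dict: "time_s": time; "joints": joint angles; "dq": joint speeds; "tau": joint torques, N m; "eef_pos": TCP position; "ee_rot": TCP orientation; "force": force on the tool from outside, world axes, zero at the start; "wrist_torque": the same for the moment, N m; "grip_width": opening from 0.0 (shut) to 1.0 (fully open).
Only numpy, scipy, OpenCV 4.12 (cv2) and the standard library are available. Lean on these libraries where they do the work, as an engineer would, in place of code of your own. Each camera call takes 0.05 s, during which the arm holds its last target. There are 200 camera calls.

## Working session

There is one attempt and no reset: what is moved stays moved. The work goes in short steps, Python scripts to look and compute and a tool call to move; the robot and the scene stay as the last step left them, time stands still between calls to the robot, and variables do not carry over. Pictures are saved under pics/ and viewed, on a budget of 10 in all, crops included, one or two more only if the job needs it, and the job is handed in when it is done.

Besides the shell and the picture viewer there is one more tool, called after "Call:" as name(argument=value, ...) on one line, values as JSON. arm_command: Moves the arm, as the interface text tells. Its arguments: {"type":"object","properties":{"steps":{"type":"array"},"grip_force":{"type":"number"}},"required":["steps"]}

```bash
mkdir -p pics; cat > h.py <<'E'
import numpy as np, cv2
from rig import *
def K(p):
    h=p["frame"].shape[0]; f=h/2/np.tan(np.radians(p["fov_y"])/2); return f,p["cx"],p["cy"]
def proj(p,P):
    P=np.atleast_2d(np.asarray(P,float)); E=np.array(p["extrinsics"]); c=P@E[:3,:3].T+E[:3,3]; f,cx,cy=K(p)
    return np.c_[f*c[:,0]/c[:,2]+cx, f*c[:,1]/c[:,2]+cy]
def back(p,uv,z):
    uv=np.atleast_2d(np.asarray(uv,float)); E=np.array(p["extrinsics"]); R=E[:3,:3];t=E[:3,3]; f,cx,cy=K(p)
    d=np.c_[(uv[:,0]-cx)/f,(uv[:,1]-cy)/f,np.ones(len(uv))]@R; o=-R.T@t
    s=(z-o[2])/d[:,2]; return o+d*s[:,None]
E
python3 - <<'E'
from h import *
for n in("top","scene"):
    p=capture(n); cv2.imwrite(f"pics/{n}0.png",p["frame"])
    E=np.array(p["extrinsics"]);print(n,p["fov_y"],p["cx"],p["cy"],-E[:3,:3].T@E[:3,3])
    for t in("cover","lug","cover_center","housing","bore_mouth"):
        print(t,[(np.round(d["point"]),round(d["score"],2)) for d in search_frame(p,t)[:3]])
print(sense())
E
```

```text
top 46.42653961340261 275.8334825976823 209.75009692839242 [ 419.93545131   -1.54902243 1180.69679825]
cover [(array([ 521., -283.,   30.]), 0.85), (array([624., 361.,  70.]), 0.69)]
lug [(array([ 515., -280.,   32.]), 0.71)]
cover_center [(array([ 516., -284.,   33.]), 0.66)]
housing [(array([504., 174.,  74.]), 0.71)]
bore_mouth [(array([497., 173.,  76.]), 0.78), (array([727., -42.,  11.]), 0.69)]
scene 57.49894424199695 283.298255707466 209.44810391929886 [1162.04213461   43.13010669  927.95556114]
cover [(array([ 538., -283.,   34.]), 0.67)]
lug [(array([ 540., -280.,   35.]), 0.97)]
cover_center [(array([ 538., -280.,   36.]), 0.63)]
housing [(array([529., 177.,  68.]), 0.93), (array([ 535., -283.,   34.]), 0.56)]
bore_mouth [(array([737.,  58.,  63.]), 0.6), (array([534., 180.,  66.]), 0.57), (array([735., -46.,   8.]), 0.36)]
{'time_s': 0.6, 'joints': array([-1.46741235e+00,  3.12900966e-01,  1.49771122e+00,  3.72392578e-05,
        1.33096648e+00, -2.23401433e-01]), 'dq': array([-0.00062015, -0.00149444, -0.00039203, -0.00173538, -0.00218051,
       -0.00059006]), 'tau': array([ 1.09087782e-04, -4.12028718e+01, -2.59837711e+01, -2.53033177e-04,
        5.09196198e-04,  5.26383161e-06]), 'eef_pos': array([ 168.52312177, -497.22991958,  231.2894546 ]), 'ee_rot': array([8.06915709e-06, 9.86681803e-01, 1.62662288e-01, 1.76345490e-05]), 'force': array([ 0.30486239, -0.61303461, -0.05345786]), 'wrist_torque': array([0.00359419, 0.00243651, 0.03477956]), 'grip_width': 0.996774220828143}
```

View pics/top0.png

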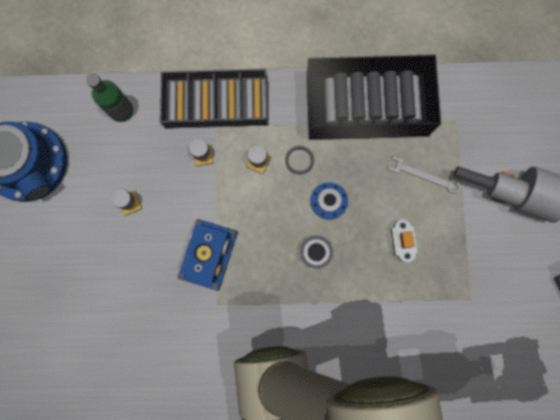

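View pics/scene0.png

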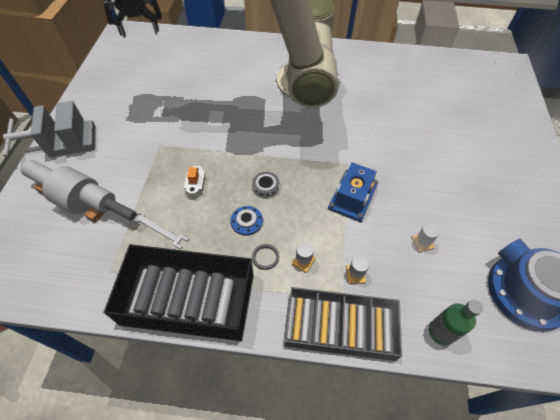

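The top view shows the cover at about (404,241) and the housing at (208,254). The scene view shows them at (194,181) and (356,188). The two views' network points differ by about 25 mm in x, so I'll measure the colours directly and triangulate to check the lens.

```bash
cat >> h.py <<'E'
def blob(p,lo,hi,box,mn=20):
    x0,y0,x1,y1=box; hsv=cv2.cvtColor(p["frame"],cv2.COLOR_BGR2HSV); m=cv2.inRange(hsv,lo,hi)
    k=np.zeros_like(m);k[y0:y1,x0:x1]=255;m&=k
    n,l,s,c=cv2.connectedComponentsWithStats(m)
    i=1+np.argmax(s[1:,4]); return c[i],s[i,4],(l==i)
def ray(p,uv):
    a=back(p,uv,0)[0];b=back(p,uv,300)[0];return a,(b-a)/np.linalg.norm(b-a)
def tri(p,u,q,v):
    a,d=ray(p,u);b,e=ray(q,v)
    s=np.linalg.lstsq(np.c_[d,-e],b-a,rcond=None)[0]
    A=a+d*s[0];B=b+e*s[1];return (A+B)/2,np.linalg.norm(A-B)
E
python3 - <<'E'
from h import *
p=capture("top");q=capture("scene")
for d in(p,q): print([k for k in d], {k:v for k,v in d.items() if k not in("frame",)})
O=((5,150,120),(20,255,255)); Y=((18,100,80),(35,255,255))
a=blob(p,*O,(380,215,430,270)); b=blob(q,*O,(180,160,210,190))
print("lug",a[:2],b[:2],tri(p,a[0],q,b[0]), back(p,a[0],66),back(q,b[0],60))
a=blob(p,*Y,(190,240,220,268)); b=blob(q,*Y,(345,175,368,192))
print("cup",a[:2],b[:2],tri(p,a[0],q,b[0]),back(p,a[0],76),back(q,b[0],76))
# straightness: known positions of base
print(proj(p,[[0,0,0],[300,0,0],[500,173,76]]),proj(q,[[0,0,0],[500,173,76]]))
for i,(r,bx) in enumerate(((p,(170,195,440,295)),(q,(160,130,400,240)))):
    x0,y0,x1,y1=bx;c=cv2.resize(r["frame"][y0:y1,x0:x1],None,fx=2.9,fy=2.9,interpolation=cv2.INTER_CUBIC);cv2.imwrite(f"pics/c{i}.png",c)
c=[cv2.imread(f"pics/c{i}.png") for i in(0,1)]
w=min(x.shape[1] for x in c);cv2.imwrite("pics/crop1.png",np.vstack([x[:,:w] for x in c])[:600])
E
```

```text
['frame', 'fov_y', 'cx', 'cy', 'extrinsics', 'shot'] {'fov_y': 46.42653961340261, 'cx': 275.8334825976823, 'cy': 209.75009692839242, 'extrinsics': array([[-2.24435283e-02, -9.99594507e-01, -1.75245631e-02,
         2.85676344e+01],
       [-9.87454037e-01,  2.49046630e-02, -1.55930376e-01,
         5.98812031e+02],
       [ 1.56303591e-01,  1.38050727e-02, -9.87612580e-01,
         1.10045498e+03],
       [ 0.00000000e+00,  0.00000000e+00,  0.00000000e+00,
         1.00000000e+00]]), 'shot': 3}
['frame', 'fov_y', 'cx', 'cy', 'extrinsics', 'shot'] {'fov_y': 57.49894424199695, 'cx': 283.298255707466, 'cy': 209.44810391929886, 'extrinsics': array([[-1.19961425e-01,  9.92702752e-01,  1.22679433e-02,
         8.52007487e+01],
       [ 8.35987847e-01,  1.07673154e-01, -5.38080673e-01,
        -4.76782104e+02],
       [-5.35475093e-01, -5.42930729e-02, -8.42804062e-01,
         1.40667100e+03],
       [ 0.00000000e+00,  0.00000000e+00,  0.00000000e+00,
         1.00000000e+00]]), 'shot': 4}
lug (array([407.264, 239.384]), np.int32(125)) (array([192.06329114, 172.44303797]), np.int32(79)) (array([ 521.11348605, -284.72775477,   62.31715112]), np.float64(1.4318065202161692)) [[ 520.65956541 -283.06726009   66.        ]] [[ 519.36744921 -286.36093468   60.        ]]
cup (array([203.25165563, 252.43046358]), np.int32(151)) (array([356.73846154, 182.47692308]), np.int32(65)) (array([501.77094998, 180.84940228,  69.71958808]), np.float64(0.4329521724056605)) [[501.3098468  180.03643285  76.        ]] [[506.63049575 179.62396965  76.        ]]
[[288.54480828 476.19479611]
 [285.15183606 338.88053912]
 [206.35897775 252.93718487]] [[306.48335629  79.7046309 ]
 [354.39234336 180.32828109]]
```

View pics/crop1.png

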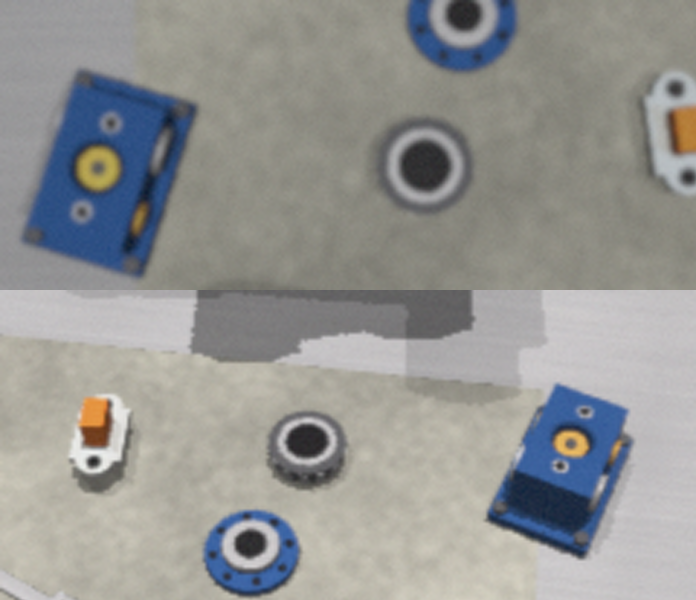

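Pinhole triangulation agrees to about 1 mm: the lug is at (521,-284) with its top near z=64, and the bore is near (501,181). In the crop the tapped holes are at about (110,122) and (82,212), and the cover holes at (676,88) and (687,177). Next I'll refine the axes from averaged frames.

```bash
cat >> h.py <<'E'
def avg(n,k=6):
    ps=[capture(n) for _ in range(k)]; r=dict(ps[-1]); r["mean"]=np.mean([x["frame"].astype(float) for x in ps],0); return r
def hole(r,uv,w=4,dark=True):
    """centre of symmetric blob near uv by dark-weighted centroid, iterated"""
    g=r["mean"].mean(2); uv=np.array(uv,float); Y,X=np.mgrid[:g.shape[0],:g.shape[1]]
    for _ in range(15):
        d=np.hypot(X-uv[0],Y-uv[1]); m=d<=w; bg=np.median(g[(d>w)&(d<w+1.5)])
        wt=np.where(m,np.clip((np.percentile(g[m],80)-g) if dark else (g-np.percentile(g[m],20)),0,None),0)*np.exp(-d**2/(w*w/2))
        uv=np.array([(wt*X).sum(),(wt*Y).sum()])/wt.sum()
    return uv
def axis(a,b):
    d=b-a; return (a+b)/2, np.hypot(*d[:2]), np.degrees(np.arctan2(d[1],d[0]))
E
python3 - <<'E'
from h import *
p=avg("top",6);q=avg("scene",6)
def do(n,r,u,v,z,w=3,dark=True):
    u=hole(r,u,w,dark);v=hole(r,v,w,dark);A=back(r,u,z)[0];B=back(r,v,z)[0]; c,l,a=axis(A,B);print(n,u.round(2),v.round(2),c.round(1),round(l,1),round(a%180,1))
do("tapped top",p,(198.3,268.1),(207.9,237.1),76)
do("tapped scn",q,(160+585/2.9,130+122/2.9),(160+560/2.9,130+176/2.9),76)
do("cover top",p,(406.9,256),(403.1,225.3),32)
# yaw from lug mask and cover mask
m=blob(p,(5,150,120),(20,255,255),(380,215,430,270))[2]
print(cv2.minAreaRect(np.argwhere(m)[:,::-1].astype(np.float32)))
t=trace(p,"cover")[0]["mask"]; ys,xs=np.nonzero(t); print(t.sum())
M=back(p,np.c_[xs,ys],32)[:,:2]; c=M.mean(0);w,V=np.linalg.eigh(np.cov(M.T));print(c,np.sqrt(w),np.degrees(np.arctan2(V[1,1],V[0,1]))%180)
t=trace(p,"lug")[0]["mask"]; ys,xs=np.nonzero(t); print("luglike",t.sum())
b=cv2.resize(np.hstack([p["mean"][215:295,170:250],p["mean"][200:280,365:445]]).astype(np.uint8),None,fx=5,fy=5,interpolation=cv2.INTER_CUBIC);cv2.imwrite("pics/crop2.png",b)
print(sense()["time_s"])
E
```

```text
tapped top [197.78 267.77] [207.81 237.15] [501.4 181.   76. ] 72.2 161.7
tapped scn [361.25 170.58] [352.55 189.76] [497.9 180.1  76. ] 73.8 161.9
cover top [407.03 255.67] [402.48 225.18] [ 521.6 -285.6   32. ] 72.0 4.8
((407.238525390625, 239.40771484375), (13.51978588104248, 9.054535865783691), 82.87498474121094)Traceback (most recent call last):
  File "<stdin>", line 11, in <module>
ValueError: only the last four pictures can be asked about
```

Bore (501,181), axis 161.7° (equivalent to -18.3°), hole spacing 72.2 mm. Cover (521.5,-285), axis 4.8°, spacing 72.0 mm. Both match the 72 mm given, so I'm moving.

Call:
arm_command(steps=[0.88,0.53,-0.1,-0.35,100,0.88,0.53,-0.1,-0.35,100,0.88,0.53,-0.1,-0.35,100,0.88,0.53,-0.1,-0.35,100,0.88,0.53,-0.2,-0.35,100])

```text
time_s: 1.92
eef_pos: [390.0, -363.9, 201.5]
ee_rot: [0.0, 0.996, 0.086, 0.0]
force: [0.5, -0.5, 0.0]
grip_width: 1.001
```

Call:
arm_command(steps=[0.88,0.53,-0.2,-0.35,100,0.88,0.53,-0.4,-0.35,100,0.88,0.53,-0.4,-0.35,100,0,0,0,0,100,0,0,0,0,100])

```text
time_s: 2.55
eef_pos: [520.4, -285.5, 151.5]
ee_rot: [0.0, 0.999, 0.041, -0.0]
force: [-0.0, 0.4, -0.1]
grip_width: 1.0
```

```bash
cat >> h.py <<'E'
def st():
    s=sense(); w,x,y,z=s["ee_rot"]; yaw=np.degrees(np.arctan2(2*(x*y+w*z),1-2*(y*y+z*z)))
    print("t",round(s["time_s"],2),"pos",s["eef_pos"].round(2),"yaw",round(yaw,2),"F",s["force"].round(2),"M",s["wrist_torque"].round(2),"w",round(s["grip_width"],3),"q",s["joints"].round(2)); return s,yaw
E
python3 -c "
from h import *
st()"
```

```text
t 2.55 pos [ 520.35 -285.48  151.45] yaw 4.74 F [-0.01  0.37 -0.07] M [ 0.02  0.01 -0.04] w 1.0 q [-0.7   0.53  1.39 -0.    1.22  0.79]
```

Call:
arm_command(steps=[0.02,0.02,-0.9,0,100,0,0,-0.9,0,100,0,0,-0.35,0,100,0,0,-0.14,0,100,0,0,0,0,100])

```text
time_s: 3.18
eef_pos: [521.9, -284.9, 38.0]
ee_rot: [0.001, 0.999, 0.041, 0.001]
force: [-0.4, -0.5, -0.1]
grip_width: 0.998
```

Call:
arm_command(steps=[0,0,0,0,10,0,0,0,0,10,0,0,0,0,10,0,0,0,0,10,0,0,0,0,10], grip_force=80)

```text
time_s: 3.8
eef_pos: [521.7, -284.4, 37.2]
ee_rot: [0.0, 0.999, 0.041, 0.0]
force: [0.2, 0.5, 4.5]
grip_width: 0.267
```

```bash
python3 -c "
from h import *
st()"
```

```text
t 3.8 pos [ 521.74 -284.37   37.21] yaw 4.73 F [0.23 0.49 4.5 ] M [ 0.09  0.06 -0.03] w 0.267 q [-0.7   0.67  1.49  0.    0.98  0.79]
```

Call:
arm_command(steps=[0,0,0.4,0,10,0,0,0.8,0,10,0,0,0.8,0,10,0,0,0.26,0,10,0,0,0,0,10])

```text
time_s: 4.42
eef_pos: [521.3, -284.1, 149.1]
ee_rot: [-0.0, 0.999, 0.041, -0.0]
force: [0.2, -0.3, -4.4]
grip_width: 0.265
```

```bash
python3 -c "
from h import *
st()"
```

```text
t 4.42 pos [ 521.32 -284.06  149.06] yaw 4.73 F [ 0.18 -0.34 -4.43] M [0.01 0.03 0.02] w 0.265 q [-0.7   0.53  1.39  0.    1.22  0.79]
```

Call:
arm_command(steps=[-0.04,0.93,0,-0.46,10,-0.04,0.93,0,-0.46,10,-0.04,0.93,0,-0.46,10,-0.04,0.93,0,-0.46,10,-0.04,0.93,0,-0.46,10])

```text
time_s: 5.05
eef_pos: [510.4, -50.0, 147.7]
ee_rot: [-0.001, 0.998, -0.06, -0.002]
force: [0.4, 0.4, -3.0]
grip_width: 0.265
```

Call:
arm_command(steps=[-0.04,0.93,0,-0.46,10,-0.04,0.93,0,-0.46,10,-0.04,0.93,0,-0.46,10,-0.04,0.93,0,-0.46,10,-0.04,0.93,0,-0.46,10])

```text
time_s: 5.68
eef_pos: [500.4, 182.1, 147.6]
ee_rot: [0.001, 0.987, -0.16, -0.002]
force: [0.7, -0.3, -2.8]
grip_width: 0.268
```

Call:
arm_command(steps=[0,0,0,0,10,0,0,0,0,10])

```text
time_s: 5.92
eef_pos: [500.9, 180.4, 148.2]
ee_rot: [0.001, 0.987, -0.159, -0.001]
force: [0.1, 0.6, -4.8]
grip_width: 0.27
```

```bash
python3 - <<'E'
from h import *
st()
p=avg("top",4);np.save("p.npy",p,allow_pickle=True);q=avg("scene",4);np.save("q.npy",q,allow_pickle=True)
# predicted: tool pose-> cover
s=sense();c=s["eef_pos"]; zb=c[2]-37.2
a=np.radians(-18.3);e=np.array([np.cos(a),np.sin(a),0])*36
for r in(p,q):
    print(proj(r,[c*[1,1,0]+[0,0,zb+32]+e,c*[1,1,0]+[0,0,zb+32]-e,[501.4,181,76]]).round(1))
A=cv2.resize(p["mean"][200:300,150:260].astype(np.uint8),None,fx=3.6,fy=3.6,interpolation=cv2.INTER_CUBIC)
B=cv2.resize(q["mean"][110:210,300:410].astype(np.uint8),None,fx=3.6,fy=3.6,interpolation=cv2.INTER_CUBIC)
cv2.imwrite("pics/crop3.png",np.hstack([A,B]))
st()
E
```

```text
t 5.92 pos [500.88 180.38 148.22] yaw -18.25 F [ 0.13  0.65 -4.77] M [-0.02 -0.01  0.  ] w 0.27 q [ 0.13  0.41  1.59 -0.    1.15  2.02]
[[203.1 233.9]
 [192.4 266.4]
 [202.8 252.4]]
[[357.1 175.2]
 [366.  155.9]
 [357.3 181. ]]
t 6.33 pos [501.61 180.4  149.8 ] yaw -18.31 F [-0.2   0.45 -4.27] M [-0.01 -0.02  0.02] w 0.27 q [0.13 0.41 1.59 0.   1.15 2.02]
```

View pics/crop3.png

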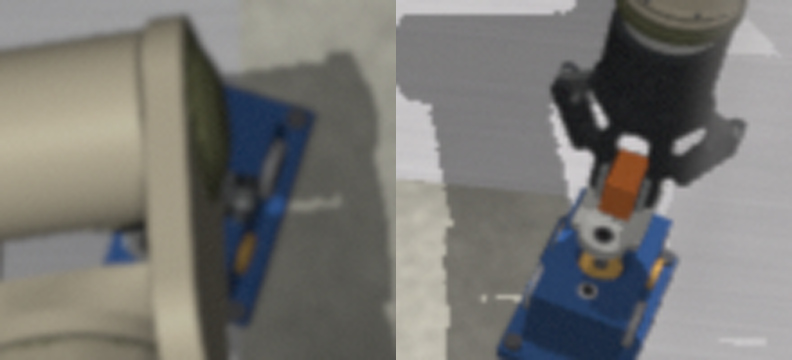

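The scene view shows the near screw hole of the held cover at (357.8,175), against a predicted (357.1,175.2). The near tapped hole is at (353,190). I'll compare the two in the same camera.

```bash
python3 - <<'E'
from h import *
q=np.load("q.npy",allow_pickle=True).item()
q2=avg("scene",3)
for r in(q,q2):
    u=hole(r,(357.8,175),3); v=hole(r,(352.9,190),3)
    print(u.round(2),v.round(2))
    for zt in(143,144.5): print(back(r,u,zt)[0].round(1),"tapped",back(r,v,76)[0].round(1),"diff tapped-cover",(back(r,v,76)-back(r,u,zt))[0].round(1))
st()
E
```

```text
[357.14 174.78] [353.33 189.11]
[533.1 169.5 143. ] tapped [530.6 170.7  76. ] diff tapped-cover [ -2.5   1.2 -67. ]
[534.3 169.3 144.5] tapped [530.6 170.7  76. ] diff tapped-cover [ -3.7   1.5 -68.5]
[357.35 174.72] [353.35 189.14]
[532.8 170.  143. ] tapped [530.7 170.8  76. ] diff tapped-cover [ -2.2   0.7 -67. ]
[534.  169.8 144.5] tapped [530.7 170.8  76. ] diff tapped-cover [ -3.4   1.  -68.5]
t 6.47 pos [501.54 180.67 149.83] yaw -18.29 F [ 0.59 -0.34 -3.21] M [ 0.03 -0.02 -0.01] w 0.265 q [0.13 0.41 1.59 0.   1.15 2.02]
```

Call:
arm_command(steps=[-0.02,0.01,-0.2,0,10,0,0,-0.3,0,10,0,0,-0.14,0,10,0,0,0,0,10])

```text
time_s: 6.98
eef_pos: [500.2, 181.2, 117.0]
ee_rot: [0.0, 0.987, -0.159, -0.001]
force: [0.5, 0.4, -4.2]
grip_width: 0.266
```

```bash
python3 - <<'E'
from h import *
s,_=st()
q=avg("scene",4);c=s["eef_pos"]; zt=c[2]-37.2+32
a=np.radians(-18.3);e=np.array([np.cos(a),np.sin(a),0])*36
g=proj(q,[c*[1,1,0]+[0,0,zt]+e,np.array([501.4,181,76])+e]);print(zt,g)
u=hole(q,g[0],3);v=hole(q,g[1],3);print(u,v,back(q,u,zt),back(q,v,76))
B=cv2.resize(q["mean"][140:215,310:410].astype(np.uint8),None,fx=7,fy=7,interpolation=cv2.INTER_CUBIC)
cv2.imwrite("pics/crop4.png",B);st()
E
```

```text
t 6.97 pos [500.21 181.23 117.01] yaw -18.27 F [ 0.48  0.4  -4.19] M [-0.01 -0.01  0.01] w 0.266 q [ 0.13  0.45  1.62 -0.    1.07  2.02]
111.80968682860319 [[355.24091302 182.38546727]
 [352.91379429 190.55158437]]
[355.5784094  181.93995214] [352.73533509 190.31924115] [[532.79341267 170.78792693 111.80968683]] [[534.85953723 169.19318304  76.        ]]
t 7.17 pos [500.77 181.32 118.18] yaw -18.28 F [-0.3  -0.27 -4.46] M [ 0.01 -0.03 -0.  ] w 0.268 q [0.13 0.44 1.62 0.   1.07 2.02]
```

View pics/crop4.png

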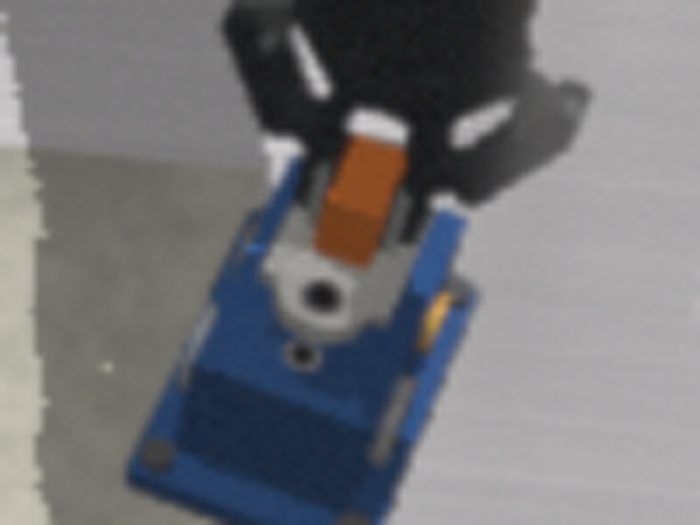

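Call:
arm_command(steps=[0.01,-0.01,-0.04,0,10,0,0,-0.04,0,10,0,0,-0.02,0,10,0,0,0,0,10])

```text
time_s: 7.68
eef_pos: [501.0, 180.8, 112.7]
ee_rot: [0.0, 0.987, -0.159, -0.0]
force: [0.2, -0.4, -3.9]
grip_width: 0.265
```

Call:
arm_command(steps=[0,0,-0.02,0,10,0,0,-0.02,0,10,0,0,0,0,10])

```text
time_s: 8.05
eef_pos: [501.0, 180.8, 110.7]
ee_rot: [0.0, 0.987, -0.159, -0.0]
force: [-0.0, 0.4, -4.3]
grip_width: 0.267
```

```bash
python3 -c "
from h import *
st()"
```

```text
t 8.05 pos [500.96 180.78 110.69] yaw -18.28 F [-0.02  0.41 -4.33] M [0.01 0.02 0.05] w 0.267 q [0.13 0.46 1.63 0.   1.06 2.02]
```

Call:
arm_command(steps=[0,0,-0.02,0,10,0,0,0,0,10])

```text
time_s: 8.3
eef_pos: [501.0, 180.7, 109.7]
ee_rot: [0.0, 0.987, -0.159, -0.0]
force: [-0.3, -0.0, -3.1]
grip_width: 0.268
```

Call:
arm_command(steps=[0,0,-0.02,0,10,0,0,0,0,10])

```text
time_s: 8.55
eef_pos: [501.0, 180.8, 108.7]
ee_rot: [0.0, 0.987, -0.159, -0.0]
force: [-0.3, 0.1, -3.6]
grip_width: 0.267
```

Call:
arm_command(steps=[0,0,-0.02,0,10,0,0,0,0,10])

```text
time_s: 8.8
eef_pos: [501.0, 180.7, 107.7]
ee_rot: [0.0, 0.987, -0.159, -0.0]
force: [0.1, 0.4, -3.4]
grip_width: 0.266
```

Call:
arm_command(steps=[0,0,-0.02,0,10,0,0,0,0,10])

```text
time_s: 9.05
eef_pos: [501.0, 180.8, 106.7]
ee_rot: [0.0, 0.987, -0.159, -0.0]
force: [-0.6, 0.2, -4.1]
grip_width: 0.264
```

Call:
arm_command(steps=[0,0,-0.02,0,10,0,0,0,0,10])

```text
time_s: 9.3
eef_pos: [501.0, 180.8, 105.7]
ee_rot: [0.0, 0.987, -0.159, -0.0]
force: [0.2, 0.2, -3.2]
grip_width: 0.264
```

Call:
arm_command(steps=[0,0,-0.02,0,10,0,0,0,0,10])

```text
time_s: 9.55
eef_pos: [501.0, 180.8, 104.7]
ee_rot: [0.0, 0.987, -0.159, -0.0]
force: [-0.7, 0.1, -3.3]
grip_width: 0.269
```

Call:
arm_command(steps=[0,0,-0.02,0,10,0,0,0,0,10])

```text
time_s: 9.8
eef_pos: [501.1, 180.8, 104.1]
ee_rot: [-0.0, 0.987, -0.159, 0.0]
force: [-1.1, -1.1, 0.4]
grip_width: 0.265
```

Call:
arm_command(steps=[0,0,-0.02,0,10,0,0,0,0,10])

```text
time_s: 10.05
eef_pos: [501.1, 180.8, 103.0]
ee_rot: [-0.0, 0.987, -0.159, 0.0]
force: [-1.9, 0.0, 3.1]
grip_width: 0.268
```

Call:
arm_command(steps=[0,0,-0.02,0,10,0,0,0,0,10])

```text
time_s: 10.3
eef_pos: [501.1, 180.8, 102.0]
ee_rot: [-0.0, 0.987, -0.159, 0.0]
force: [-2.4, -1.7, 5.2]
grip_width: 0.269
```

The spring was felt at TCP z≈104.3, about 8.7 mm below the mouth, and the slope is about 2 N/mm as given. There is a slight side load in x, so I'll ease it off and go on.

Call:
arm_command(steps=[-0.01,0,-0.02,0,10,0,0,0,0,10])

```text
time_s: 10.55
eef_pos: [501.1, 180.8, 101.3]
ee_rot: [-0.0, 0.987, -0.159, 0.001]
force: [-1.1, -1.4, 6.5]
grip_width: 0.266
```

Call:
arm_command(steps=[-0.01,0,-0.02,0,10,0,0,0,0,10])

```text
time_s: 10.8
eef_pos: [501.0, 180.8, 100.6]
ee_rot: [-0.0, 0.987, -0.159, 0.001]
force: [-1.5, -1.5, 7.1]
grip_width: 0.265
```

```bash
python3 -c "
from h import *
for _ in range(4): capture('scene'); st()"
```

```text
t 10.85 pos [500.97 180.79 100.65] yaw -18.28 F [ 0.12 -1.57  8.41] M [-0.17  0.14 -0.03] w 0.269 q [ 0.13  0.47  1.64 -0.    1.03  2.02]
t 10.9 pos [500.97 180.76 100.66] yaw -18.28 F [-0.23 -1.02  7.89] M [-0.14  0.12  0.02] w 0.262 q [ 0.13  0.47  1.64 -0.    1.03  2.02]
t 10.95 pos [500.98 180.77 100.64] yaw -18.28 F [-1.15 -1.34  7.14] M [-0.18  0.17  0.  ] w 0.27 q [ 0.13  0.47  1.64 -0.    1.03  2.02]
t 11.0 pos [500.99 180.73 100.65] yaw -18.28 F [ 0.17 -0.3   7.45] M [-0.12  0.11  0.01] w 0.266 q [ 0.13  0.47  1.64 -0.    1.03  2.02]
```

Call:
arm_command(steps=[0,0,-0.02,0,10,0,0,-0.02,0,10,0,0,-0.02,0,10,0,0,0,0,10])

```text
time_s: 11.5
eef_pos: [501.0, 180.8, 98.1]
ee_rot: [-0.0, 0.987, -0.159, 0.002]
force: [-2.4, -1.8, 12.4]
grip_width: 0.266
```

```bash
python3 -c "
from h import *
for _ in range(5): capture('scene'); st()"
```

```text
t 11.55 pos [501.06 180.75  98.16] yaw -18.28 F [-1.84 -1.43 13.3 ] M [-0.29  0.46 -0.03] w 0.266 q [ 0.13  0.47  1.64 -0.    1.02  2.02]
t 11.6 pos [501.01 180.77  98.16] yaw -18.28 F [-2.63 -1.98 11.35] M [-0.23  0.46  0.  ] w 0.262 q [ 0.13  0.47  1.64 -0.    1.02  2.02]
t 11.65 pos [501.05 180.76  98.19] yaw -18.28 F [-2.85 -0.82 11.18] M [-0.28  0.48 -0.01] w 0.268 q [ 0.13  0.47  1.64 -0.    1.02  2.02]
t 11.7 pos [501.03 180.76  98.16] yaw -18.27 F [-1.88 -1.81 11.77] M [-0.31  0.43 -0.04] w 0.265 q [ 0.13  0.47  1.64 -0.    1.02  2.02]
t 11.75 pos [501.02 180.79  98.17] yaw -18.27 F [-2.23 -1.76 12.58] M [-0.31  0.5   0.03] w 0.269 q [ 0.13  0.47  1.64 -0.    1.02  2.02]
```

It reads 12.0 N at the wrist. Adding the 3.8 N cover weight gives about 15.8 N on the spring. Now I hold it for 2 s and check.

Call:
arm_command(steps=[0,0,0,0,10,0,0,0,0,10,0,0,0,0,10,0,0,0,0,10,0,0,0,0,10])

```text
time_s: 12.38
eef_pos: [501.0, 180.8, 98.2]
ee_rot: [-0.0, 0.987, -0.159, 0.002]
force: [-2.4, -1.5, 11.4]
grip_width: 0.265
```

Call:
arm_command(steps=[0,0,0,0,10,0,0,0,0,10,0,0,0,0,10,0,0,0,0,10,0,0,0,0,10])

```text
time_s: 13.0
eef_pos: [501.0, 180.8, 98.2]
ee_rot: [-0.0, 0.987, -0.159, 0.002]
force: [-3.1, -2.1, 11.7]
grip_width: 0.267
```

Call:
arm_command(steps=[0,0,0,0,10,0,0,0,0,10,0,0,0,0,10,0,0,0,0,10,0,0,0,0,10])

```text
time_s: 13.62
eef_pos: [501.0, 180.8, 98.2]
ee_rot: [-0.0, 0.987, -0.159, 0.002]
force: [-2.7, -1.6, 12.2]
grip_width: 0.265
```

```bash
python3 - <<'E'
from h import *
q=avg("scene",4);st()
B=cv2.resize(q["mean"][140:215,310:410].astype(np.uint8),None,fx=7,fy=7,interpolation=cv2.INTER_CUBIC)
cv2.imwrite("pics/crop5.png",B)
E
```

```text
t 13.82 pos [501.02 180.76  98.15] yaw -18.28 F [-2.31 -1.57 12.53] M [-0.26  0.42  0.07] w 0.268 q [ 0.13  0.47  1.64 -0.    1.02  2.02]
```

View pics/crop5.png

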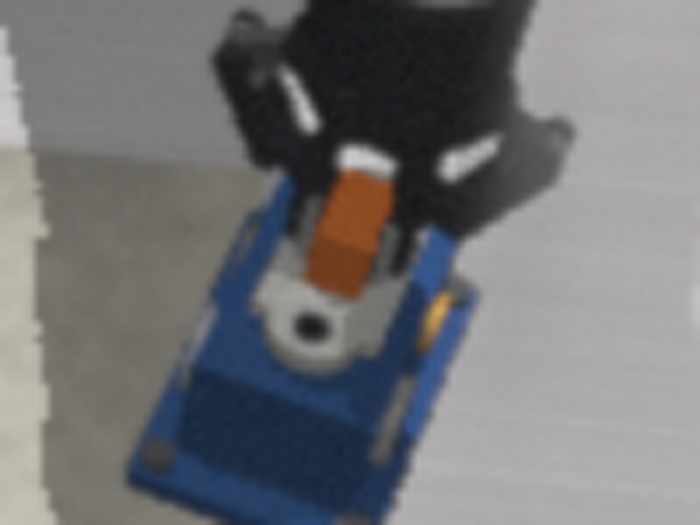

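The picture shows the cover seated over the housing and square to it, with its near screw hole at crop (312,327), in line with the tapped hole. The force is steady, so I'm handing in.

```bash
python3 -c "
from rig import *
print(finish_job())"
```

```text
the job is handed in; nothing more can be done
None
```

The cover is in the bore of the blue housing and the arm is still pressing it down on the spring. I handed the job in at about 13.8 s of the 48 s allowed.

- **Insertion:** I gripped the cover by its orange lug. The spigot went in with no noticeable side force until it met the spring cup, about 8.7 mm below the mouth.
- **Press force:** The wrist has read a steady 11 to 12.5 N upward since t = 11.5 s, over 2 s. Adding the cover's weight of about 3.8 N gives roughly 15.8 N on the spring. The spring travel of about 6.1 mm gives 16.2 N, in fair agreement.
- **Flange gap:** The flange should be standing about 7 mm off the housing, worked out from the tool height rather than measured directly.
- **Hole alignment:** The tool is at -18.28°, against -18.3° measured for the line of the tapped holes. In the last picture the cover sits square, with its near screw hole over where the tapped hole was.
- **Other parts:** The arm passed over them well clear, but I did not take a final picture of the whole bench.

Three checks did not agree fully:
- **Side load:** About 3 N of sideways force remains (up to -3.1 N in x, -2 N in y), so the spigot is probably touching the bore wall lightly.
- **Camera disagreement:** The two cameras put the bore about 3.5 mm apart in x. I settled on a position between them, and the spigot then entered freely.
- **Cover weight:** The wrist readings before contact suggest about 3.2 to 4.8 N, slightly above the 3.5 N that the stated maximum mass would give.

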